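Lower the heater of a distillation unit with its ratchet lift lever

ROBOT

A 6-joint arm with a two-finger parallel gripper is mounted at the origin on the work surface. World frame = base frame: x ahead of the robot, y to its left, z up, the work surface at z = 0. Lengths are in m, angles in degrees, forces in N, time in s.
With the tool pointing down it reaches from about 0.35 to 0.8 m from the base axis. Payload 7.3 kg.
Tool frame: the origin (TCP) lies on the centre line of the jaws, within the pads' length; the fingertips stand 17 mm ahead of it and the grasp point (between the pads) lies 2 mm behind it; z points along the fingers, y is the line along which they close (so a half turn about z gives the same grasp; the last joint's range is limited). The gripper opens to 85 mm and grips with 20 to 120 N. Pads are 22 mm wide; open, the fingers measure 114 mm over their backs; the gripper's body (76 mm by 85 mm) begins 54 mm behind the grasp point. The pads swing forward as they close: fully open they stand 13 mm farther back than shut.
Start: joints at [68.354, 19.595, 87.324, -0, 73.075, -8.365], TCP at [0.121, 0.511, 0.248] pointing down, gripper open.
Joint ranges: [-145.02, 145.02], [-44.19, 115.74], [2.07, 154.8], [-57.11, 237.11], [16.16, 152.29], [-177.93, 177.93]. Speed limits (degrees/s): [147.25, 147.25, 180, 180, 180, 180].

INTERFACE

Orientations are given as a 3x3 rotation matrix whose columns are the frame's x, y, z axes.
In Python, from rig import * gives the robot as it stands.
- The arm moves only by the tool jog_arm, never from a script. Its arguments are lists of equal length, an entry for each row: "rotation": the turn, a rotation vector about the world's x, y, z in rad, a list of three; "delta_pos": the shift along the world's x, y, z in mm, a list of three; "claw": the gripper command: -1 is shut, 1 is fully open, values between are in proportion. A call has 1 to 10 rows; each row is the pose to reach, as a shift and turn from the pose commanded when the call began; what a row does not reach only later rows make up. A row lasts 1/12 s, in which the tool goes at most 41.7 mm and 7.16 degrees, less where a joint would pass 70% of its speed; a pose out of reach is approached as far as the arm can. A call with a gripper value outside its range is refused whole. The fingers move at their own pace and stop on an object; "force" is the grip in N (left out, the last holds). Time passes only in rows, so rows that repeat a pose let the fingers close. It gives the time, the measured TCP pose, the force, the opening and the grip force at its end, in the units of the state.
- observe(): the state, without advancing time (a new reading comes with each control period).
- grab_frame(name): name is "scene" or "side" or "wrist"; returns a dict with "frame" (420x560x3 uint8, blue, green, red), "depth" (420x560 float32, m along the optical axis (not along the pixel's ray), 0 where there is no reading), "camera_matrix" (3x3 intrinsics, pixels), "R" (3x3) and "t" (3): a world point X has camera coordinates R X + t; the wrist camera has in their place "T_tool_cam" (4x4, takes a point from camera to tool coordinates, whose origin is the TCP and whose axes are the flange's). Camera axes: x right, y down, z forward; pixel columns grow to the right and rows downward; lengths in m; the calibration is good to about 2 mm. A picture is of the moment at which its call begins: read the wrist's pose just before it.
- job_done(): hands the job in; it is judged then, once.
The state is a dict: "time_s": time; "joints": joint angles; "joint_vel": joint speeds; "joint_torque": joint torques, N m; "tool_pos": TCP position; "eef_rot": TCP orientation; "ft_force": force on the tool from outside, world axes, zero at the start; "wrist_torque": the same for the moment, N m; "grip_width": opening from 0.0 (shut) to 1.0 (fully open); "grasp_force": force on a finger pad.
Only numpy, scipy, OpenCV 4.12 (cv2) and the standard library are available. Lean on these libraries where they do the work, as an engineer would, in place of code of your own. Each camera call takes 0.05 s, during which the arm holds its last target. There are 200 camera calls.

TASK

The distillation run is over: use the lift lever of the distillation unit to lower the hot heater away from the flask. With the fingertips press the pawl's thumb paddle, above the lever's grip, so that the pawl comes free of its teeth, and keeping it pressed push the lever all the way down to its bottom stop, then let go. Do not lift the lever, do not touch the flask or the heater, and leave the glassware that stands around undisturbed.

Things in the scene. Friction and masses are not known exactly. Their poses are not given: they have to be found in the camera images.
- distiller: Blue and cream bench distillation unit, fixed to the bench. Origin on the bench under the lever's pivot; z up, y level, the way the lever points, x level, to the cream control panel. In mm: housing, 375 tall (lid handle 405), x -195 to 65, y -275 to -25; base plate, 18 high, to y 125; white flask board, top 235 high, x -145 to -25, y -5 to 115. Beyond y 125 there is only the lever, over the open bench.
- pivot (a point): Pivot of the lift lever, 155 mm above the bench, fixed to the unit and with the unit's axes. The lever swings in the plane x = 0: a steel bar, 24 mm high and 6 mm thick, then a round black grip, 24 mm in diameter, 165 to 295 mm from the pivot. Beside the bar's inner half (x -16 to -8 mm) stands a fixed steel quadrant of 122 mm radius with ten ratchet teeth.
- paddle (a point): Centre of the top face of the pawl's thumb paddle, a ribbed steel plate 26 mm wide, 80 mm long along the lever, 235 mm from the pivot, just above the black grip. z: out of the top face; y: along the paddle to the grip's free end. Starts 210 to 270 mm above the bench, sloping up to its free end by 0.15 to 0.45 rad; about 90 mm above the bench when pressed with the lever fully down.
- pawl (a joint): Angle of the pawl on the lever (rad): 0 at rest in a tooth gap (up to 0.1 if its nose lies on a tooth's back), 0.105 clear of the tooth tips, 0.14 pressed against its stop on the lever; from there the paddle's top lies parallel to the lever, 23 mm above its centre line, and takes the lever along when pushed. Needs 16 mm of paddle travel against a spring, 2 to 4 N, which brings it back when let go.
- lift_lever (a joint): Angle of the lift lever (rad), growing as the grip goes down: 0 top stop (0.42 above level), 0.80 bottom stop (0.38 below level). Starts at 0.10 to 0.31. The teeth, 0.1 rad apart, keep it from going down while the pawl lies in them. With the pawl free it is stiff and stays where it is left: pushing it down takes about 3 to 6 N at the paddle.
- flask: The hot glass flask on the flask board, with stopper and vapour tube; not to be touched. Bulb 69 mm in diameter, centred at x -85, y 55 mm in the unit's axes, 262 mm above the bench; stopper and probe reach 465 mm. The entry's origin and axes are those of distiller.
- heater: The hot heater, a grey pot of 100 mm diameter and 85 mm height under the flask board, on two guide rods, carried by the lever; not to be touched. The entry's axes are the unit's; its origin is on the unit's origin at lever angle 0 and sinks as the heater goes down.
- heater_top (a point): Centre of the heater's top face, at x -85, y 55 mm in the unit's axes. 225 mm above the bench at lever angle 0, 166 mm at 0.80.
- beaker_mid (a point): Centre, half-way up, of a loose glass beaker, 68 mm in diameter, 85 mm high, on the bench on the +x side of the lever's grip; bystander.
- bottle_mid (a point): Centre, half-way up, of a loose capped amber sample bottle, 64 mm in diameter, 130 mm high, on the bench on the -x side of the lever's grip; bystander.
- cylinder_mid (a point): Centre, half-way up, of a loose glass measuring cylinder, 30 mm in diameter with a 64 mm foot, 240 mm high, on the bench under the outlet tube at the control panel; bystander.

How it is judged:
By the outcome, as a careful person would: the job done as asked, in the order asked, and still so for the second after the job is handed in, with the robot touching nothing.
It also fails if it takes over 35 s, if anything falls off the work surface, if the arm or the gripper's body presses on something with over 40 N, if the wrist force passes 120 N, or if a joint passes its speed limit or range.

## Working session

There is one attempt and no reset: what is moved stays moved. The work goes in short steps, Python scripts to look and compute and a tool call to move; the robot and the scene stay as the last step left them, time stands still between calls to the robot, and variables do not carry over. Pictures are saved under pics/ and viewed, at most 10 in all, crops included, and the job is handed in when it is done.

Besides the shell and the picture viewer there is one more tool, called after "Emit:" as name(argument=value, ...), one argument or row to a line, values as JSON. jog_arm: Moves the arm, as the interface text tells. Its arguments: {"type":"object","properties":{"rotation":{"type":"array"},"delta_pos":{"type":"array"},"claw":{"type":"array"},"force":{"type":"number"}},"required":["rotation","delta_pos","claw"]}

```bash
mkdir -p pics; python3 - <<'E'
from rig import *
import cv2,pickle
s=observe();print(s['tool_pos'],s['eef_rot'],s['time_s'])
d={}
for n in ("scene","side"):
    d[n]=grab_frame(n); cv2.imwrite(f"pics/{n}0.png",d[n]["frame"]); print(n,d[n]['R'],d[n]['t'])
pickle.dump(d,open("d.pkl","wb"))
E
```

```text
[0.12044372 0.51059559 0.24763428] [[-9.73248432e-01  2.29754521e-01 -5.90924267e-04]
 [ 2.29755155e-01  9.73247373e-01 -1.45557261e-03]
 [ 2.40691102e-04 -1.55240166e-03 -9.99998766e-01]] 0.0
scene [[-0.31557745  0.94881802  0.01245934]
 [ 0.56059932  0.1970174  -0.80430874]
 [-0.76559733 -0.246837   -0.59408099]] [ 0.19137412 -0.1708058   1.37304632]
side [[-0.3905965  -0.92046073  0.0136532 ]
 [-0.57266683  0.23134485 -0.78646822]
 [ 0.72075452 -0.31501047 -0.61747982]] [0.20186347 0.45431175 0.44765689]
```

View pics/scene0.png

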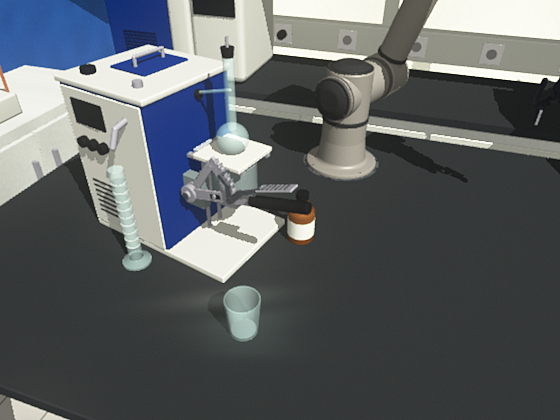

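View pics/side0.png

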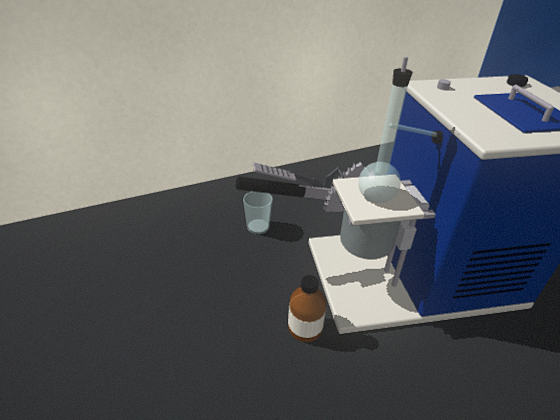

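The scene view shows the lever pointing right, with the paddle near (280,190). In the side view the paddle is near (272,172). I'll enlarge both.

```bash
python3 - <<'E'
import cv2,pickle,numpy as np
d=pickle.load(open("d.pkl","rb"))
a=cv2.resize(d['scene']['frame'][150:250,170:330],None,fx=5,fy=5,interpolation=cv2.INTER_CUBIC)[:300*2-100]
cv2.imwrite("pics/sc1.png",a)
b=cv2.resize(d['side']['frame'][140:240,220:380],None,fx=5,fy=5,interpolation=cv2.INTER_CUBIC)
cv2.imwrite("pics/si1.png",b)
E
```

```text
(no output)
```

View pics/sc1.png

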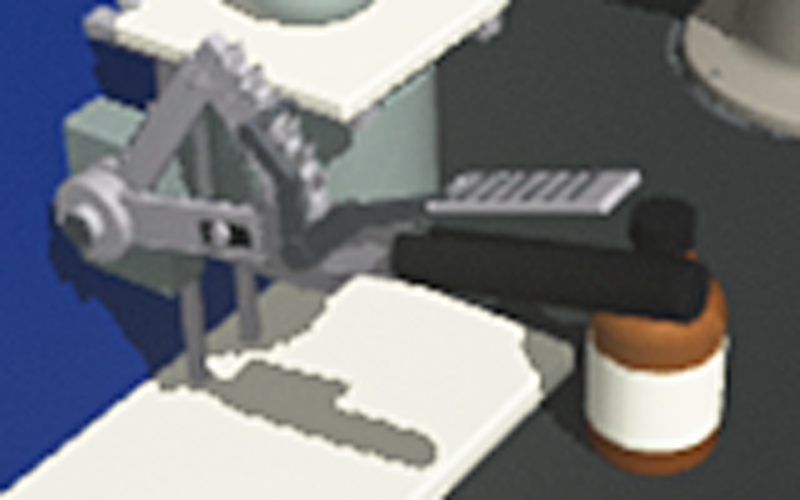

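View pics/si1.png

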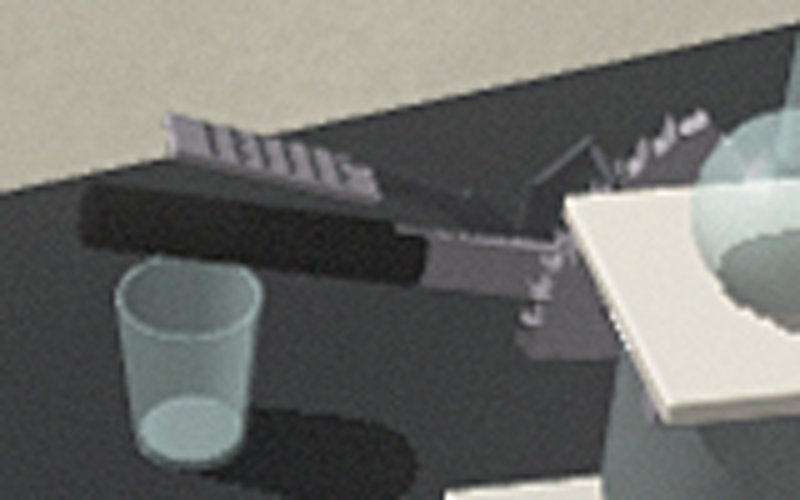

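The crops show the paddle's corners: scene (428,208), (608,212), (638,175), (465,177), and side (172,158), (380,198), (350,160), (168,118). I'll use depth on the paddle plus triangulation.

```bash
cat >h.py <<'E'
import numpy as np,cv2
def unproj(f,u,v,z=None):
    K=f['camera_matrix']; z=f['depth'][int(round(v)),int(round(u))] if z is None else z
    return f['R'].T@(z*np.linalg.solve(K,[u,v,1.])-f['t'])
def tri(f,g,p,q):
    P=[h['camera_matrix']@np.c_[h['R'],h['t']] for h in (f,g)]
    X=cv2.triangulatePoints(*P,np.array(p,float).reshape(2,1),np.array(q,float).reshape(2,1))
    return (X[:3]/X[3]).ravel()
E
python3 - <<'E'
from h import *; import pickle
np.set_printoptions(precision=4,suppress=True)
d=pickle.load(open("d.pkl","rb"));f,g=d['scene'],d['side']
so=np.array([170,150]);sd=np.array([220,140])
# +x inner,+x outer,-x outer,-x inner
S=np.array([(428,208),(608,212),(638,175),(465,177)])/5+so
D=np.array([(350,160),(168,118),(172,158),(380,198)])/5+sd
C=[tri(f,g,a,b) for a,b in zip(S,D)]
print("tri corners\n",np.array(C),"mean",np.mean(C,0))
for h,P in ((f,S),(g,D)):
    m=np.zeros((420,560),np.uint8);cv2.fillConvexPoly(m,P.round().astype(np.int32),1);m=cv2.erode(m,np.ones((2,2)))
    v,u=np.nonzero(m);X=np.array([unproj(h,a,b) for a,b in zip(u,v)]);X=X[np.abs(X[:,2]-np.median(X[:,2]))<.04]
    c=X.mean(0);w=np.linalg.svd(X-c)[2];print("depth",len(X),c,"\n",w, X.min(0),X.max(0))
def pr(n,h,o,p): 
    q=np.array(p)/5+o; print(n,unproj(h,*q))
pr("hub",f,so,(82,225));pr("gripend",f,so,(690,285));pr("gripin",f,so,(410,262));pr("gripend side",g,sd,(90,220));pr("gripin side",g,sd,(415,260))
pr("bottle cap s",f,so,(665,215));print("bottle side",unproj(g,308,285),unproj(g,306,322))
for n,h,p in (("beaker rim",f,(242,292)),("beaker",f,(242,320)),("beaker side",g,(258,215)),("cyl foot",f,(137,265)),("board corner far/near",f,(238,171)),("base corner",f,(224,278)),("base corner2",f,(277,226)),("base edge side",g,(309,240)),("housing corner bot",f,(166,247))): print(n,unproj(h,*p))
E
```

```text
tri corners
 [[ 0.5793 -0.0568  0.2304]
 [ 0.5929  0.0133  0.2546]
 [ 0.5684  0.0188  0.2549]
 [ 0.5519 -0.054   0.2294]] mean [ 0.5731 -0.0197  0.2423]
depth 239 [ 0.5806 -0.0147  0.2466] 
 [[ 0.2179  0.9161  0.3367]
 [ 0.9759 -0.2076 -0.0666]
 [-0.0089 -0.3431  0.9393]] [ 0.5597 -0.0525  0.2313] [0.595  0.0199 0.2589]
depth 272 [ 0.5671 -0.0173  0.2454] 
 [[-0.1993 -0.9197 -0.3384]
 [-0.9643  0.2455 -0.0993]
 [-0.1744 -0.3065  0.9357]] [ 0.552  -0.0546  0.2277] [0.5844 0.0172 0.2592]
hub [ 0.538  -0.2302  0.1586]
gripend [0.5929 0.0461 0.2297]
gripin [ 0.5732 -0.0677  0.2003]
gripend side [0.5787 0.0465 0.2293]
gripin side [ 0.5508 -0.0708  0.1991]
bottle cap s [ 0.4077 -0.0111  0.1306]
bottle side [ 0.3961 -0.0081  0.1301] [0.375  0.0013 0.062 ]
beaker rim [ 0.6816 -0.0489  0.072 ]
beaker [ 0.7391 -0.0256  0.0665]
beaker side [ 0.6777 -0.0282  0.062 ]
cyl foot [ 0.6261 -0.3238  0.0077]
board corner far/near [ 0.5242 -0.1153  0.2322]
base corner [ 0.6058 -0.1234  0.0136]
base corner2 [ 0.4012 -0.0738  0.0158]
base edge side [ 0.6023 -0.1237  0.0159]
housing corner bot [ 0.5717 -0.2798  0.0282]
```

Emit:
jog_arm(
  rotation=[
    [0,0,0],
    [0,0,0],
    [0,0,0],
    [0,0,0],
    [0,0,0],
    [0,0,0],
    [0,0,0],
    [0,0,0],
    [0,0,0],
    [0,0,0],
  ],
  delta_pos=[
    [0,0,40],
    [0,0,80],
    [30,-30,90],
    [54,-63,90],
    [81,-94,90],
    [108,-126,90],
    [135,-157,90],
    [162,-189,90],
    [189,-220,90],
    [216,-252,90],
  ],
  claw=[-1,-1,-1,-1,-1,-1,-1,-1,-1,-1],
  force=40,
)

```text
time_s: 0.93
tool_pos: [0.3371, 0.2573, 0.3382]
eef_rot: [[-0.973, 0.229, -0.0], [0.229, 0.973, 0.0], [0.0, 0.0, -1.0]]
ft_force: [1.1, 0.6, -0.0]
grip_width: -0.0
grasp_force: 0.0
```

Emit:
jog_arm(
  rotation=[
    [0,0,0],
    [0,0,0],
    [0,0,0],
    [0,0,0],
    [0,0,0],
    [0,0,0],
    [0,0,0],
    [0,0,0],
    [0,0,0],
    [0,0,0],
  ],
  delta_pos=[
    [27,-31,0],
    [54,-63,0],
    [81,-94,0],
    [108,-126,0],
    [135,-157,0],
    [162,-189,0],
    [189,-220,0],
    [216,-252,0],
    [237,-277,0],
    [237,-277,0],
  ],
  claw=[-1,-1,-1,-1,-1,-1,-1,-1,-1,-1],
)

```text
time_s: 1.77
tool_pos: [0.5761, -0.023, 0.3361]
eef_rot: [[-0.972, 0.235, -0.002], [0.235, 0.972, -0.001], [0.001, -0.002, -1.0]]
ft_force: [-1.2, 0.2, -1.0]
grip_width: 0.002
grasp_force: 0.0
```

Emit:
jog_arm(
  rotation=[
    [0,0,0],
    [0,0,0],
    [0,0,0],
  ],
  delta_pos=[
    [0,0,0],
    [0,0,0],
    [0,0,0],
  ],
  claw=[-1,-1,-1],
)

```text
time_s: 2.02
tool_pos: [0.5729, -0.0169, 0.3384]
eef_rot: [[-0.974, 0.229, -0.0], [0.229, 0.974, 0.0], [0.0, 0.0, -1.0]]
ft_force: [-0.5, 0.5, 0.2]
grip_width: 0.0
grasp_force: 0.0
```

```bash
python3 - <<'E'
from rig import *
import cv2,numpy as np
s=observe();print(s['tool_pos'],s['eef_rot'],s['time_s'],s['ft_force'])
a=grab_frame("scene")["frame"];b=grab_frame("side")["frame"]
c=np.vstack([cv2.resize(a[100:240,180:380],None,fx=4,fy=4)[:300*2]])
w=grab_frame("wrist")["frame"]
o=np.hstack([cv2.resize(a[100:250,200:330],(390,450)),cv2.resize(b[70:220,220:350],(390,450))])
cv2.imwrite("pics/c2.png",o);cv2.imwrite("pics/w2.png",w)
E
```

```text
[ 0.57286791 -0.01688886  0.33840597] [[-9.73507232e-01  2.28655974e-01 -3.39724979e-04]
 [ 2.28655832e-01  9.73507238e-01  4.09704937e-04]
 [ 4.24406207e-04  3.21170622e-04 -9.99999858e-01]] 2.0167 [-0.45924159  0.48296353  0.18003317]
```

View pics/c2.png

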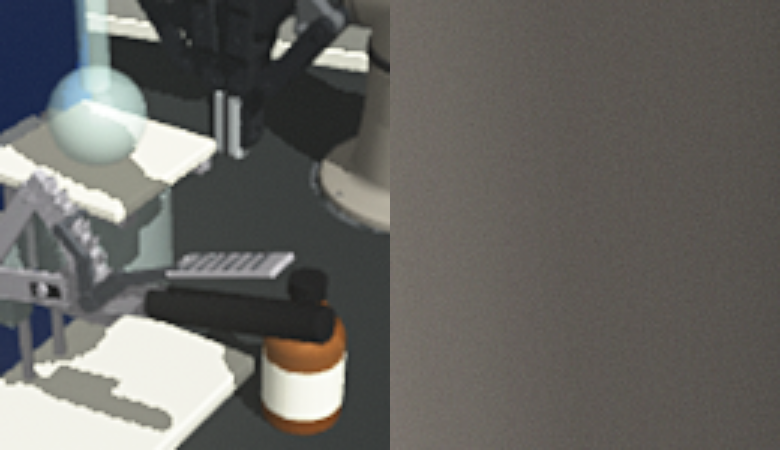

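View pics/w2.png

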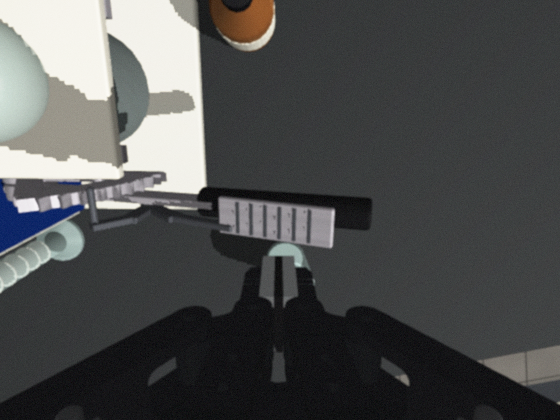

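The side view is blocked by the arm. The wrist view shows the ribbed paddle with corners (221,195), (335,209), (331,246), (219,229), and the shut fingertips at (280,257). I'll localise the paddle with wrist depth.

```bash
python3 - <<'E'
from rig import *; import cv2,numpy as np
np.set_printoptions(precision=4,suppress=True)
s=observe();w=grab_frame("wrist");T=w['T_tool_cam'];K=w['camera_matrix'];R=np.array(s['eef_rot']);p=np.array(s['tool_pos'])
def up(u,v): 
    c=w['depth'][v,u]*np.linalg.solve(K,[u,v,1.]); return R@(T[:3,:3]@c+T[:3,3])+p
P=np.array([(221,195),(335,209),(331,246),(219,229)])
m=np.zeros((420,560),np.uint8);cv2.fillConvexPoly(m,P,1);m=cv2.erode(m,np.ones((5,5)))
X=np.array([up(u,v) for v,u in zip(*np.nonzero(m))]);X=X[abs(X[:,2]-np.median(X[:,2]))<.03]
c=X.mean(0);print(len(X),c,np.linalg.svd(X-c,full_matrices=False)[2]);print(X.min(0),X.max(0))
print([up(*q) for q in ((225,199),(331,212),(328,242),(223,226))], up(280,262))
E
```

```text
3536 [ 0.5721 -0.0182  0.2455] [[ 0.2323  0.9101  0.3433]
 [ 0.9683 -0.2497  0.0065]
 [-0.0916 -0.3309  0.9392]]
[ 0.5525 -0.0577  0.2305] [0.5909 0.0176 0.2598]
[array([ 0.5539, -0.0496,  0.2329]), array([0.571 , 0.0163, 0.2579]), array([0.5899, 0.0108, 0.2577]), array([ 0.5717, -0.0558,  0.2344])] [ 0.563  -0.0142  0.3312]
```

Emit:
jog_arm(
  rotation=[
    [0,0,0],
    [0,0,0],
    [0,0,0],
    [0,0,0],
    [0,0,0],
    [0,0,0],
    [0,0,0],
    [0,0,0],
    [0,0,0],
    [0,0,0],
  ],
  delta_pos=[
    [0,0,-25],
    [0,0,-50],
    [0,0,-63],
    [0,0,-68],
    [0,0,-73],
    [0,0,-78],
    [0,0,-82],
    [1,2,-86],
    [1,3,-90],
    [1,3,-90],
  ],
  claw=[-1,-1,-1,-1,-1,-1,-1,-1,-1,-1],
)

```text
time_s: 3.05
tool_pos: [0.5748, -0.0146, 0.2482]
eef_rot: [[-0.973, 0.229, 0.001], [0.229, 0.973, 0.0], [-0.001, 0.0, -1.0]]
ft_force: [0.2, 0.0, 2.9]
grip_width: 0.002
grasp_force: 1.5
```

Emit:
jog_arm(
  rotation=[
    [0,0,0],
    [0,0,0],
    [0,0,0],
    [0,0,0],
  ],
  delta_pos=[
    [0,1,-3],
    [0,1,-6],
    [0,1,-9],
    [0,1,-9],
  ],
  claw=[-1,-1,-1,-1],
)

```text
time_s: 3.38
tool_pos: [0.5745, -0.0139, 0.2387]
eef_rot: [[-0.973, 0.23, -0.0], [0.23, 0.973, 0.0], [0.0, -0.0, -1.0]]
ft_force: [2.2, -0.4, 3.6]
grip_width: 0.001
grasp_force: 1.5
```

```bash
python3 - <<'E'
from rig import *; import cv2
s=observe();print(s['tool_pos'],s['ft_force'])
a=grab_frame("scene")["frame"]
cv2.imwrite("pics/c3.png",cv2.resize(a[100:250,170:330],None,fx=4,fy=4,interpolation=cv2.INTER_CUBIC))
E
```

```text
[ 0.57446929 -0.01390742  0.23874891] [ 2.17562353 -0.39496394  3.58387515]
```

View pics/c3.png

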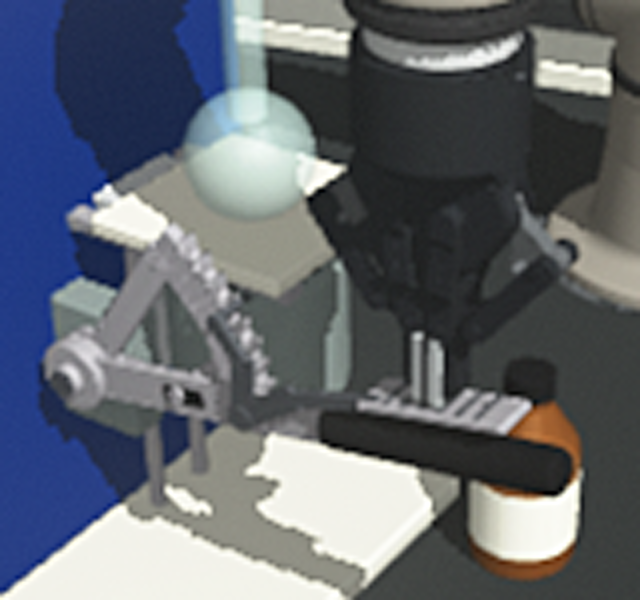

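The paddle is now down on the grip at about (440,400), with the pawl pressed. Next I'll follow the lever's arc down.

Emit:
jog_arm(
  rotation=[
    [0,0,0],
    [0,0,0],
    [0,0,0],
    [0,0,0],
    [0,0,0],
    [0,0,0],
    [0,0,0],
    [0,0,0],
    [0,0,0],
    [0,0,0],
  ],
  delta_pos=[
    [0,1,-5],
    [1,3,-11],
    [1,4,-18],
    [1,6,-25],
    [2,7,-32],
    [2,8,-39],
    [2,9,-46],
    [2,9,-53],
    [2,10,-60],
    [2,10,-67],
  ],
  claw=[-1,-1,-1,-1,-1,-1,-1,-1,-1,-1],
)

```text
time_s: 4.27
tool_pos: [0.5765, -0.0039, 0.1716]
eef_rot: [[-0.973, 0.23, 0.0], [0.23, 0.973, -0.0], [-0.0, -0.0, -1.0]]
ft_force: [1.7, -1.3, 3.1]
grip_width: -0.002
grasp_force: 1.8
```

```bash
python3 - <<'E'
from rig import *; import cv2
s=observe();print(s['tool_pos'],s['ft_force'])
a=grab_frame("scene")["frame"]
cv2.imwrite("pics/c4.png",cv2.resize(a[100:250,170:330],None,fx=4,fy=4,interpolation=cv2.INTER_CUBIC))
E
```

```text
[ 0.57649754 -0.00392503  0.17163113] [ 1.73944664 -1.32372125  3.11746509]
```

View pics/c4.png

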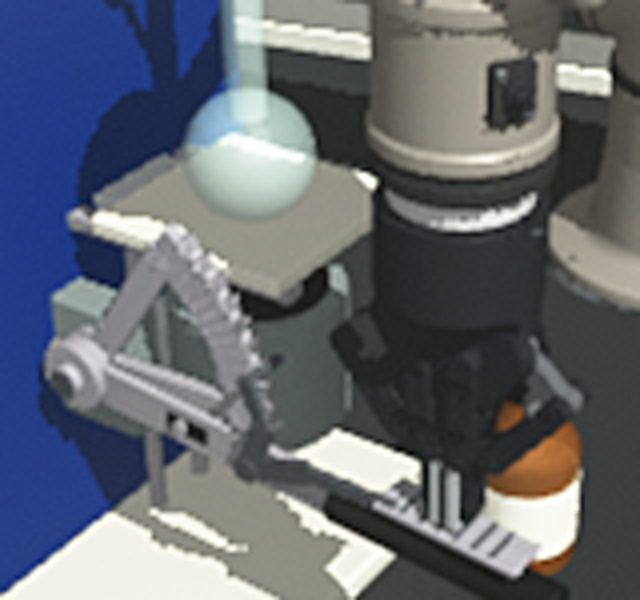

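The lever has gone down with the paddle and the heater is sinking. The fingers sit mid-paddle at (445,500). I'll continue to the stop.

Emit:
jog_arm(
  rotation=[
    [0,0,0],
    [0,0,0],
    [0,0,0],
    [0,0,0],
    [0,0,0],
    [0,0,0],
    [0,0,0],
    [0,0,0],
    [0,0,0],
    [0,0,0],
  ],
  delta_pos=[
    [0,0,-7],
    [0,0,-14],
    [0,-1,-21],
    [0,-1,-28],
    [0,-2,-35],
    [-1,-3,-42],
    [-1,-5,-49],
    [-1,-6,-55],
    [-2,-7,-59],
    [-2,-8,-62],
  ],
  claw=[-1,-1,-1,-1,-1,-1,-1,-1,-1,-1],
)

```text
time_s: 5.15
tool_pos: [0.5745, -0.0118, 0.1097]
eef_rot: [[-0.973, 0.23, 0.0], [0.23, 0.973, 0.0], [-0.0, 0.0, -1.0]]
ft_force: [-0.3, 2.5, 2.4]
grip_width: -0.001
grasp_force: 1.8
```

Emit:
jog_arm(
  rotation=[
    [0,0,0],
    [0,0,0],
    [0,0,0],
    [0,0,0],
  ],
  delta_pos=[
    [0,0,-2],
    [0,0,-4],
    [0,0,-4],
    [0,0,-4],
  ],
  claw=[-1,-1,-1,-1],
)

```text
time_s: 5.48
tool_pos: [0.5746, -0.0121, 0.1073]
eef_rot: [[-0.973, 0.23, 0.001], [0.23, 0.973, -0.0], [-0.001, -0.0, -1.0]]
ft_force: [-2.2, 0.5, 9.1]
grip_width: -0.001
grasp_force: 4.0
```

Emit:
jog_arm(
  rotation=[
    [0,0,0],
    [0,0,0],
    [0,0,0],
  ],
  delta_pos=[
    [0,0,-2],
    [0,0,-4],
    [0,0,-4],
  ],
  claw=[-1,-1,-1],
)

```text
time_s: 5.73
tool_pos: [0.5748, -0.0124, 0.1057]
eef_rot: [[-0.973, 0.229, 0.002], [0.229, 0.973, -0.001], [-0.003, -0.001, -1.0]]
ft_force: [-9.6, 0.6, 26.7]
grip_width: 0.001
grasp_force: 12.1
```

Force climbed to 27 N with almost no motion, so the lever is on its stop. I'll release straight up.

Emit:
jog_arm(
  rotation=[
    [0,0,0],
    [0,0,0],
    [0,0,0],
    [0,0,0],
    [0,0,0],
    [0,0,0],
    [0,0,0],
    [0,0,0],
    [0,0,0],
    [0,0,0],
  ],
  delta_pos=[
    [0,0,5],
    [0,0,10],
    [0,0,18],
    [0,0,28],
    [0,0,45],
    [0,0,70],
    [0,0,100],
    [0,0,130],
    [0,0,130],
    [0,0,130],
  ],
  claw=[-1,-1,-1,-1,-1,-1,-1,-1,-1,-1],
)

```text
time_s: 6.57
tool_pos: [0.5752, -0.0123, 0.2343]
eef_rot: [[-0.973, 0.23, 0.004], [0.23, 0.973, -0.001], [-0.004, -0.0, -1.0]]
ft_force: [-0.4, 0.6, -1.0]
grip_width: -0.001
grasp_force: 0.0
```

```bash
python3 - <<'E'
from rig import *; import cv2
s=observe();print(s['tool_pos'],s['ft_force'])
a=grab_frame("scene")["frame"]
cv2.imwrite("pics/c5.png",cv2.resize(a[100:350,80:350],None,fx=2.4,fy=2.4,interpolation=cv2.INTER_CUBIC))
E
```

```text
[ 0.57516859 -0.0123092   0.23426114] [-0.37226296  0.63876876 -1.03146422]
```

View pics/c5.png

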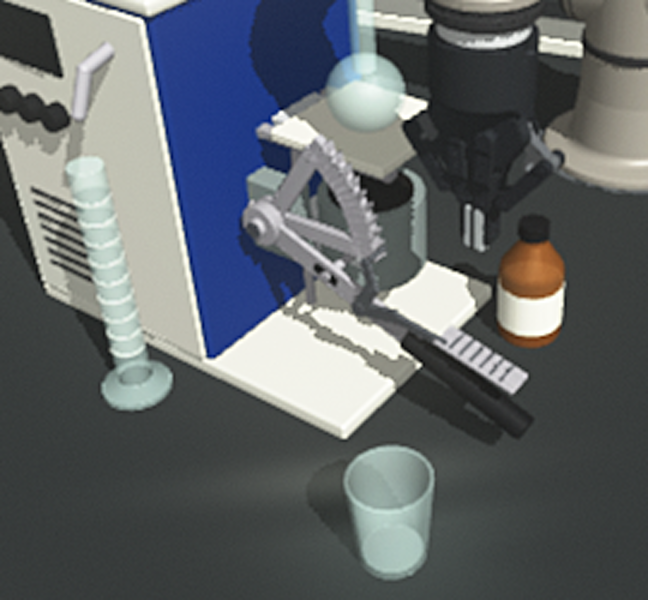

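The lever is fully down with the paddle sprung back at (485,360). The gripper is clear at (475,230), and the beaker, bottle and cylinder are undisturbed.

```bash
python3 -c "
from rig import *
print(job_done())"
```

```text
the job is handed in; nothing more can be done
None
```

The job is handed in: the pawl was pressed free, the lever pushed down to its bottom stop and let go, so the heater is lowered; the arm is clear and the last picture shows the glassware undisturbed.

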